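# Take the latched rider off the optical bench

### The job

Move the lens from the rider on the optical bench into the fork of the small lens stand and let go of it there. Then pull the rider's spring latch plate out sideways, lift the rider off the rail by it, and finish still holding it ready to hand over, level and at least 8 cm above the rail: do not put it down or let go. Leave the slide box and the bottles where they stand.

Things in the scene. Friction and masses are not known exactly. Their poses are not given: they have to be found in the camera images.
- rail: Optical bench: aluminium slotted profile 40 mm wide, 40 mm high, 460 mm long, fixed on two low feet. Origin at the bench surface under its middle; x across the rail, y along it; its top is 52 mm above the origin. A 12 mm high slot runs along each side. Lamp housing (top at 122 mm) fixed at its +y end, square screen (top at 132 mm) at its -y end, both over 165 mm from the middle.
- rider: Black saddle 64 x 64 mm, top face 10 mm above its origin, astride the rail with 27 mm deep skirts (1.5 mm play): loose, 0.2 to 0.35 kg with latch, held down only by the latch nose in the rail's slot. Origin at the centre of the underside resting on the rail; x across the rail, y along it. On top a grey lens fork: cheeks 26 mm wide (x), 14.4 mm apart (y), to 32 mm above the origin.
- latch (a joint): Travel (m) of the rider's latch plate: 0 = latched, grows as the plate is pulled straight out along the rider's -x (roughly towards the robot); stop at 0.013. The nose is clear of the slot at 0.007. The spring pulls back with 2.5 N at 0, 5.5 N at 0.012, so keep it pulled while lifting; the rider clears the rail after 27 mm. The saddle first shifts up to 1.5 mm with the pull.
- latch_grip (a point): Grip point of the latch: upper part of an upright steel plate, 8 mm thick (x), 26 mm wide (y), top edge 13 mm above this point. It lies 42 mm to the -x side of the rider's origin and 32 mm above it (22 mm above the saddle's top face). Free space: 25 mm between plate and lens fork, open on the other sides. The plate can carry the whole rider.
- lens: The mounted lens: glass in a black round mount 60 mm in diameter and 12 mm thick, 0.05 kg, standing on edge. Origin on its rim; see lens_center.
- lens_center (a point): Centre of the lens, 30 mm below the top of its rim. Its y axis is the optical axis (across the 12 mm thickness), lying along the rail at the start. Standing in a fork, the top 40 mm of the mount are free.
- lens_stand: Lens stand fixed to the bench: round foot 80 mm in diameter, thin post, on top a grey fork like the rider's. Origin at the bench surface under the foot's centre. The cheeks are 26 mm wide along the stand's x, 14.4 mm apart along its y, with flared lips, tops 78 mm above the bench; the lens drops in from above with its axis along the stand's y.
- stand_seat (a point): Where the centre of the lens comes to lie in the stand's fork, 89.5 mm above the bench; axes as the stand's.
- slide_box: Bystander: flat grey and white box 85 x 70 x 34 mm, loose. Origin at the centre of its underside.
- oil_bottle: Bystander: small amber dropper bottle, 34 mm in diameter, 84 mm tall, loose. Origin at the centre of its underside.
- spray_bottle: Bystander: clear spray bottle, 76 mm in diameter, 210 mm tall, loose. Origin at the centre of its underside.
Mind the look-alikes: they are no part of the job. There is more than one size of the lens; the job needs the smaller.

How it is judged:
On the way, in this order (a step that is already met when the one before it is completed fails the run):
1. the lens stands in the fork of the lens stand, let go (horizontal distance between lens_center and stand_seat below 0.007 m and z of lens_center in the frame of stand_seat between -0.004 and 0.004 m and angle between the y axis of lens and the y axis of lens_stand, either way round below 0.25 rad and contact force between lens and the fingers below 0.05 N and linear speed of lens below 0.03 m/s), for 0.3 s.
2. the latch plate is pulled out with the fingers while the rider still sits on the rail (value of joint latch above 0.006 m and z of rider in the frame of rail below 0.06 m and contact force between rider and the fingers above 1 N), for 0.05 s.
At the end, for the whole second after the job is handed in: The fingers hold the rider still, its underside more than 7 cm above the rail's top, tilted by less than 0.3 rad, with nothing else touching it; the lens stands in the stand's fork, its centre within 7 mm sideways and 4 mm in height of the seat, its axis within 0.25 rad of the fork's (z of rider in the frame of rail above 0.122 m and angle between rider's own z axis and vertical below 0.3 rad and contact force between rider and the fingers above 1 N and contact force between rider and rail below 0.05 N and contact force between rider and lens_stand below 0.05 N and contact force between rider and slide_box below 0.05 N and contact force between rider and lens below 0.05 N and contact force between rider and spray_bottle below 0.05 N and linear speed of rider below 0.03 m/s and contact force between rider and oil_bottle below 0.05 N and horizontal distance between lens_center and stand_seat below 0.007 m and z of lens_center in the frame of stand_seat between -0.004 and 0.004 m and angle between the y axis of lens and the y axis of lens_stand, either way round below 0.25 rad); the arm keeps its last pose, push and grip.
It fails at once if a bystander is moved by more than 3 cm or knocked over (distance of any of slide_box, oil_bottle, spray_bottle from where it was at the start of the episode above 0.03 m or angle between any of oil_bottle, spray_bottle's own z axis and vertical above 0.5 rad).
It also fails if it takes over 58 s, if anything falls off the work surface, if the arm or the gripper's body presses on something with over 40 N, if the wrist force passes 120 N, or if a joint passes its speed limit or range.

### The arm

A 6-joint arm with a two-finger parallel gripper is mounted at the origin on the work surface. World frame = base frame: x ahead of the robot, y to its left, z up, the work surface at z = 0. Lengths are in m, angles in rad, forces in N, time in s.
With the tool pointing down it reaches from about 0.4 to 0.925 m from the base axis. Payload 12.5 kg.
Tool frame: the origin (TCP) lies midway between the tips of the shut fingers; the grasp point (between the pads) lies 19 mm behind it; z points along the fingers, x is the direction in which the jaws open and shut, and the axes are right-handed (so a half turn about z gives the same grasp; the last joint's range is limited). The gripper opens to 95 mm and grips with 3 to 60 N. Pads are 20 mm wide; open, the fingers measure 119 mm over their backs; the gripper's body (75 mm by 180 mm) begins 59 mm behind the grasp point.
Start: joints at [-1.324, 0.491, 1.559, -0, 1.092, -0.106], TCP at [0.216, -0.587, 0.215] pointing down, gripper open.
Joint ranges: [-3.1, 3.1], [-0.84, 2.19], [0.05, 2.79], [-1.13, 4.28], [0.06, 2.93], [-2.69, 2.69]. Speed limits (rad/s): [2.22, 2.22, 2.79, 3.14, 3.14, 3.14].

### API

Orientations are given as a rotation vector (axis times angle).
In Python, from rig import env gives the robot as it stands.
- The arm moves only by the tool apply_moves, never from a script. Its argument "motion" is a list of rows, each a list of 7 numbers: the turn, a rotation vector about the tool's x, y, z in rad, then the shift along the tool's x, y, z in mm, then the opening, from 0 (shut) to 1 (fully open). In form: [[ax, ay, az, dx, dy, dz, fingers], ...]. A call has 1 to 5 rows; each row is the pose to reach, as a shift and turn from the pose measured when the call began, along the tool's axes at that moment; what a row does not reach only later rows make up. A row lasts 1/10 s, in which the tool goes at most 50 mm and 8.59 degrees, less where a joint would pass 70% of its speed; a pose out of reach is approached as far as the arm can. A call with a gripper value outside its range is refused whole. The fingers move at their own pace and stop on an object; "force" is the grip in N (left out, the last holds). Time passes only in rows, so rows that repeat a pose let the fingers close. It gives the time, the measured TCP pose, the force and the opening at its end, in the units of the state.
- env.observe(): the state, without advancing time (a new reading comes with each control period).
- env.grab_frame(name): name is "scene" or "top" or "wrist"; returns the picture (400x640x3 uint8, red, green, blue); there is no depth.
- env.camera_params(name): a dict with "intrinsics" (3x3 intrinsics, pixels), "extrinsics" (4x4, takes a point from world to camera coordinates). Camera axes: x right, y up, looking along -z (the intrinsics and any distortion apply to the point x, -y, -z); pixel columns grow to the right and rows downward; lengths in m; the calibration is good to about 2 mm. A picture is of the moment at which its call begins: read the wrist's pose just before it. camera_params takes no time and is no camera call; for the wrist camera it gives the pose at the moment of the call.
- env.job_done(): hands the job in, once; it reports no verdict.
The state is a dict: "t": time; "q": joint angles; "qvel": joint speeds; "joint_torque": joint torques, N m; "tool_pos": TCP position; "tool_rot": TCP orientation; "contact_force": force on the tool from outside, world axes, zero at the start; "torque": the same for the moment, N m; "opening": finger opening in m.
Only numpy, scipy, OpenCV 4.12 (cv2) and the standard library are available. Lean on these libraries where they do the work, as an engineer would, in place of code of your own. Each camera call takes 0.05 s, during which the arm holds its last target. There are 200 camera calls.

## Working session

There is one attempt and no reset: what is moved stays moved. The work goes in short steps, Python scripts to look and compute and a tool call to move; the robot and the scene stay as the last step left them, time stands still between calls to the robot, and variables do not carry over. Pictures are saved under pics/ and viewed, about 8 in all and at most 12, crops included, and the job is handed in when it is done.

Besides the shell and the picture viewer there is one more tool, called after "Request:" as a command line: name --pt "numbers of a row" for each row, then --argument value for the rest. apply_moves: Moves the arm, as the interface text tells. Its arguments: {"type":"object","properties":{"motion":{"type":"array","items":{"type":"array","items":{"type":"number"}}},"force":{"type":"number"}},"required":["motion"]}

```bash
ls; mkdir -p pics; python3 - <<'E'
from rig import env
import cv2,numpy as np
print(env.observe())
for n in ("scene","top"):
    p=env.camera_params(n);print(n,p)
    cv2.imwrite(f"pics/{n}0.png",env.grab_frame(n)[:,:,::-1])
E
```

```text
pics
{'t': 0.0, 'q': array([-1.32360426e+00,  4.91552699e-01,  1.55942622e+00, -2.35184881e-05,
        1.09169271e+00, -1.05606525e-01]), 'qvel': array([ 4.98205463e-05,  2.72958341e-04, -2.71957274e-04, -1.06761054e-03,
        1.31425389e-04,  3.65343592e-05]), 'joint_torque': array([-2.14311141e-03, -6.12648368e+01, -2.58183306e+01,  6.92420430e-02,
        4.83196741e-02, -1.18331259e-04]), 'tool_pos': array([ 0.21590861, -0.58627594,  0.21407401]), 'tool_rot': array([-2.57624316e+00,  1.79672779e+00,  1.30139063e-03]), 'contact_force': array([0.19319961, 0.85557387, 0.03921424]), 'torque': array([-0.0123022 , -0.04264857,  0.05279146]), 'opening': 0.09565905625826032}
scene {'intrinsics': array([[461.38048369,   0.        , 320.48090715],
       [  0.        , 461.38048369, 197.52425347],
       [  0.        ,   0.        ,   1.        ]]), 'extrinsics': array([[-0.5893139 ,  0.8077126 , -0.017592  ,  0.24586184],
       [-0.44517804, -0.30648081,  0.84135963,  0.23091699],
       [ 0.67418516,  0.5036565 ,  0.54018931, -1.60439215],
       [ 0.        ,  0.        ,  0.        ,  1.        ]])}
top {'intrinsics': array([[467.7685624 ,   0.        , 316.83822813],
       [  0.        , 467.7685624 , 213.28604881],
       [  0.        ,   0.        ,   1.        ]]), 'extrinsics': array([[ 0.01945777, -0.99946421, -0.02631897,  0.13447364],
       [ 0.99487144,  0.01674157,  0.09975236, -0.61583362],
       [-0.0992583 , -0.02812495,  0.99466415, -1.20340496],
       [ 0.        ,  0.        ,  0.        ,  1.        ]])}
```

View pics/scene0.png

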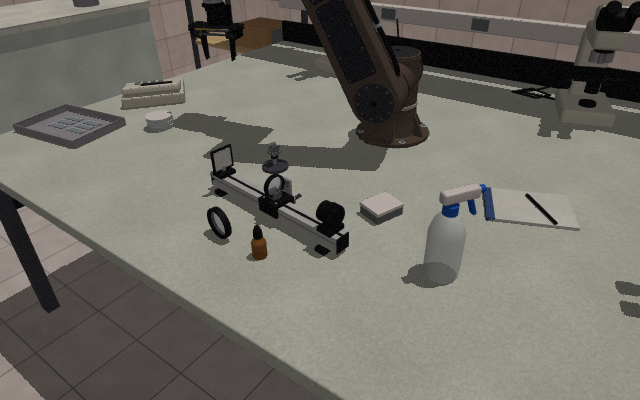

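View pics/top0.png

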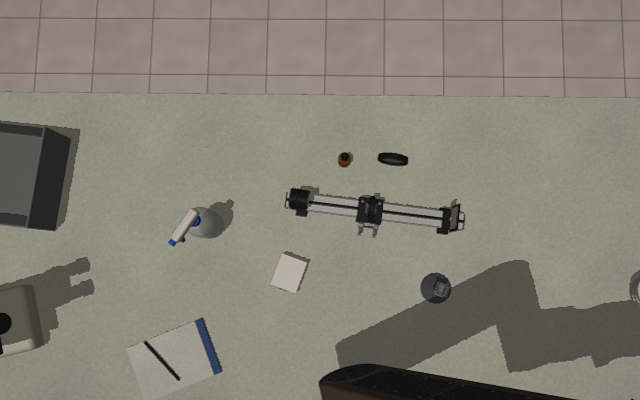

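The scene shows the rail with lamp at top-view (298,200), screen (452,217), rider with lens at (370,208), and latch at about (368,230). The stand is at (436,288) and its fork at about (441,287). Lens candidates are the one on the rider at scene (275,187) and the larger loose one at scene (219,223), top (393,159). The job needs the smaller one, which is on the rider. I'll measure next and take one close crop.

```bash
cat > h.py <<'E'
from rig import env
import numpy as np, cv2
from scipy.spatial.transform import Rotation as R
def ray(P,u,v):
    K,E=P["intrinsics"],P["extrinsics"]
    d=np.linalg.inv(K)@[u,v,1]; d=np.array([d[0],-d[1],-d[2]])
    return -E[:3,:3].T@E[:3,3], E[:3,:3].T@d
def onz(P,u,v,z):
    c,d=ray(P,u,v); return c+d*(z-c[2])/d[2]
def proj(P,X):
    p=P["extrinsics"][:3]@np.r_[X,1]; q=P["intrinsics"]@[p[0],-p[1],-p[2]]; return q[:2]/q[2]
def tri(obs):
    A=np.zeros((3,3));b=np.zeros(3)
    for P,u,v in obs:
        c,d=ray(P,u,v);d=d/np.linalg.norm(d);M=np.eye(3)-np.outer(d,d);A+=M;b+=M@c
    return np.linalg.solve(A,b)
def T():
    o=env.observe(); return R.from_rotvec(o["tool_rot"]).as_matrix(),o["tool_pos"],o
def moveto(p,Rg=None):
    """shift mm and rotvec in the present tool frame to reach tcp p, orientation Rg"""
    Rt,t,o=T(); s=Rt.T@(np.array(p)-t)*1000
    r=R.from_matrix(Rt.T@Rg).as_rotvec() if Rg is not None else np.zeros(3)
    print("t",o["t"],"turn",r.round(4),"shift",s.round(1),"q",o["q"].round(2)); return r,s
def down(yaw): # tool x at angle yaw in world xy, z down
    c,s=np.cos(yaw),np.sin(yaw); return np.array([[c,s,0],[s,-c,0],[0,0,-1]]) 
E
python3 - <<'E'
from h import *
P=env.camera_params("top");S=env.camera_params("scene")
for n,u,v,z in [("rider",370,208,.062),("lens",372,206,.13),("latch",368,230,.09),("fork",441,287,.078),("foot",435,288,.01),("lampend",288,200,.06),("screenend",462,217,.06),("biglens",393,159,.05),("oil",344,159,.05),("box",290,272,.034),("spray",205,222,.1)]:
    print(n,onz(P,u,v,z).round(3))
print("lens tri",tri([(P,371,206),(S,275,187)]).round(3))
t=cv2.imread("pics/top0.png");s=cv2.imread("pics/scene0.png")
a=cv2.resize(t[180:310,330:490],None,fx=4.9,fy=4.9,interpolation=2)[:300*2]
a=cv2.resize(t[185:305,340:480],(400,343),interpolation=2);b=cv2.resize(s[135:245,200:340],(400,314),interpolation=2)
c=np.zeros((343,800,3),np.uint8);c[:,:400]=a;c[:314,400:]=b;cv2.imwrite("pics/c1.png",c)
E
```

```text
rider [0.626 0.008 0.062]
lens [0.624 0.009 0.13 ]
latch [0.568 0.015 0.09 ]
fork [ 0.43  -0.168  0.078]
foot [ 0.423 -0.169  0.01 ]
lampend [0.644 0.22  0.06 ]
screenend [ 0.607 -0.227  0.06 ]
biglens [ 0.758 -0.052  0.05 ]
oil [0.756 0.076 0.05 ]
box [0.458 0.213 0.034]
spray [0.58  0.424 0.1  ]
lens tri [0.626 0.011 0.092]
```

View pics/c1.png

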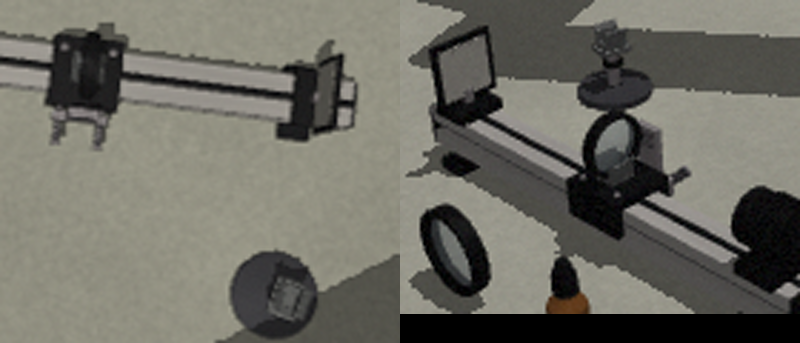

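Crop check: the left panel shows the rider with the lens edge-on over the fork, the latch plate below it, and the stand's fork turned on its foot at about (290,298). The right panel shows the small lens in the rider's fork at (612,150) and the big loose one at (455,248). Triangulated lens z is 0.092, against 0.0955 expected. I'm going for the lens on the rider, looking at the stand on the way.

```bash
python3 - <<'E'
from h import *
Rt,t,o=T();print(Rt.round(3))
for y in (1.488,1.488-np.pi):
    print(y);moveto([.40,-.20,.27],down(y)); moveto([.624,.009,.27],down(y))
W=env.camera_params("wrist");E=W["extrinsics"];print(W["intrinsics"]);c=-E[:3,:3].T@E[:3,3]
print("cam in tool",Rt.T@(c-t),"axis",Rt.T@(-E[2,:3]),"up",Rt.T@E[1,:3])
E
```

```text
[[ 0.346 -0.938 -0.   ]
 [-0.938 -0.346  0.001]
 [-0.001 -0.    -1.   ]]
1.488
t 0.1 turn [-1.300e-03  2.000e-04 -2.706e+00] shift [-298.9 -306.2  -55.6] q [-1.32  0.49  1.56 -0.    1.09 -0.11]
t 0.1 turn [-1.300e-03  2.000e-04 -2.706e+00] shift [-417.7 -588.7  -55.4] q [-1.32  0.49  1.56 -0.    1.09 -0.11]
-1.6535926535897931
t 0.1 turn [1.000e-04 9.000e-04 4.356e-01] shift [-298.9 -306.2  -55.6] q [-1.32  0.49  1.56 -0.    1.09 -0.11]
t 0.1 turn [1.000e-04 9.000e-04 4.356e-01] shift [-417.7 -588.7  -55.4] q [-1.32  0.49  1.56 -0.    1.09 -0.11]
[[336.82173785   0.         320.65016518]
 [  0.         336.82173785 199.18500833]
 [  0.           0.           1.        ]]
cam in tool [-0.00053108 -0.07811415 -0.17014342] axis [-2.98610491e-04  2.74107558e-01  9.61698995e-01] up [-9.33915024e-05 -9.61699042e-01  2.74107542e-01]
```

Request:
apply_moves --pt "0 0 0.436 -299 -306 -56 1" --pt "0 0 0.436 -299 -306 -56 1" --pt "0 0 0.436 -299 -306 -56 1" --pt "0 0 0.436 -299 -306 -56 1" --pt "0 0 0.436 -299 -306 -56 1"

```text
t: 0.6
tool_pos: [0.3228, -0.3607, 0.247]
tool_rot: [-2.126, 2.312, 0.002]
contact_force: [1.2, -0.2, -0.1]
opening: 0.0949
```

```bash
python3 - <<'E'
from h import *
moveto([.40,-.19,.27],down(-1.654))
E
```

```text
t 0.6 turn [ 0.0005  0.0012 -0.0007] shift [-176.6  -62.6  -22.8] q [-0.98  0.25  1.85  0.    1.04  0.68]
```

Request:
apply_moves --pt "0 0 0 -177 -63 -23 1" --pt "0 0 0 -177 -63 -23 1" --pt "0 0 0 -177 -63 -23 1" --pt "0 0 0 -177 -63 -23 1" --pt "0 0 0 -177 -63 -23 1"

```text
t: 1.1
tool_pos: [0.4016, -0.1861, 0.2708]
tool_rot: [-2.131, 2.307, 0.001]
contact_force: [-0.4, -0.3, 0.1]
opening: 0.0952
```

```bash
python3 - <<'E'
from h import *
import pickle
P=env.camera_params("wrist");f=env.grab_frame("wrist")
pickle.dump(P,open("w1.pkl","wb"));cv2.imwrite("pics/w1.png",f[:,:,::-1])
print(T()[1],proj(P,[.43,-.168,.078]))
moveto([.624,.009,.24],down(-1.654))
E
```

```text
[ 0.40099049 -0.18785377  0.27046626] [302.89695714 152.30762332]
t 1.15 turn [0.0001 0.0011 0.0034] shift [-214.  -206.6   30.7] q [-0.59  0.17  1.9   0.    1.08  1.06]
```

View pics/w1.png

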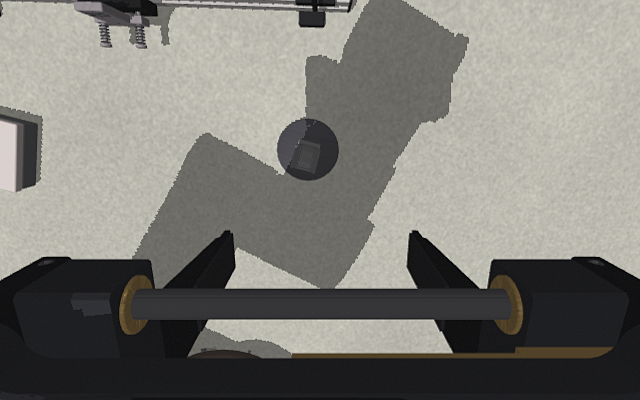

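The stand's fork is at about (306,156), close to the predicted (303,152), in shadow. Next I'll hover above the rider, look, and enhance the fork crop.

Request:
apply_moves --pt "0 0 0.003 -215 -192 31 1" --pt "0 0 0.003 -215 -192 31 1" --pt "0 0 0.003 -215 -192 31 1" --pt "0 0 0.003 -215 -192 31 1" --pt "0 0 0.003 -215 -192 31 1"

```text
t: 1.65
tool_pos: [0.581, -0.0173, 0.2433]
tool_rot: [-2.126, 2.313, 0.002]
contact_force: [-0.0, -1.1, 0.6]
opening: 0.095
```

Request:
apply_moves --pt "0 0 0 -10 -32 0 1" --pt "0 0 0 -10 -32 0 1" --pt "0 0 0 -10 -32 0 1"

```text
t: 1.95
tool_pos: [0.6136, -0.011, 0.2421]
tool_rot: [2.125, -2.312, -0.004]
contact_force: [-0.6, 0.8, 0.5]
opening: 0.0951
```

```bash
python3 - <<'E'
from h import *
import pickle
print(T()[1])
P=env.camera_params("wrist");f=env.grab_frame("wrist")
pickle.dump(P,open("w2.pkl","wb"));cv2.imwrite("pics/w2.png",f[:,:,::-1])
w1=cv2.imread("pics/w1.png")
a=cv2.resize(w1[110:190,265:345],(400,400),interpolation=cv2.INTER_CUBIC);a=cv2.convertScaleAbs(a,alpha=2.0)
x,y=[int(v) for v in proj(P,[.605,.01,.08])];print(x,y)
y0=max(0,y-100);x0=x-100
b=cv2.resize(f[y0:y0+200,x0:x0+200,::-1],(400,400),interpolation=2);b=cv2.convertScaleAbs(b,alpha=1.6)
cv2.imwrite("pics/c2.png",np.hstack([a,b]));print(x0,y0)
E
```

```text
[ 0.61361059 -0.01102433  0.24209289]
301 192
201 92
```

View pics/c2.png

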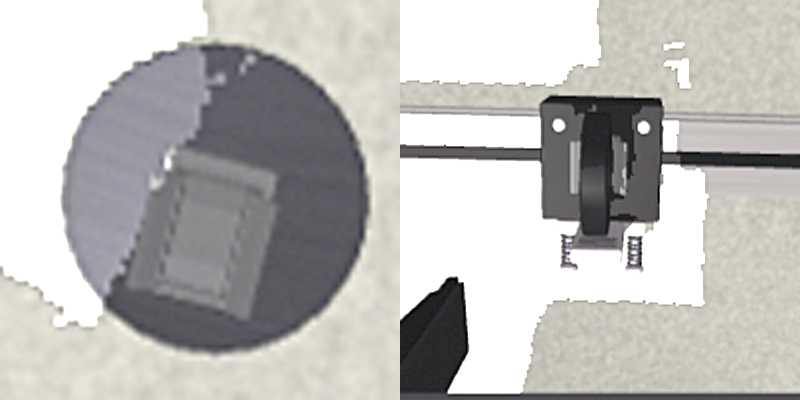

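Left panel (enhanced stand): a grey fork centred at about crop (205,235), turned by roughly 17°, with the slot direction still ambiguous by 90°. I'll check it from closer with the lens in hand. Right panel: the lens is edge-on at X 581–611, Y 108–237, the saddle's top corners are at (543,98) and (661,98), and the latch plate is at about (598,240) with spring pins on both sides.

```bash
python3 - <<'E'
from h import *
import pickle
P=pickle.load(open("w2.pkl","rb"));f=lambda X,Y:(201+(X-400)/2,92+Y/2)
c=[onz(P,*f(*p),.062) for p in [(543,98),(661,98),(659,221),(543,218)]]
for p in c:print(p.round(4))
print("saddle",np.mean(c,0).round(4),[np.linalg.norm(c[i]-c[i-1]).round(4) for i in range(4)])
a,b=onz(P,*f(400,152),.052),onz(P,*f(800,164),.052);print("slot",a,b,"ang x/y",(a-b)[0]/(a-b)[1])
# lens silhouette extents for centre guess
th=np.linspace(0,2*np.pi,200)
for cx in (.615,.62,.625,.63,.635):
    q=np.array([proj(P,[cx+.03*np.cos(t)*.997,.010-.03*np.cos(t)*.083,.0955+.03*np.sin(t)]) for t in th])
    print(cx,(2*(q.min(0)-[201,92])+[400,0]).round(),(2*(q.max(0)-[201,92])+[400,0]).round())
W=pickle.load(open("w1.pkl","rb"));g=lambda X,Y:(265+X/5,110+Y/5)
print("fork",onz(W,*g(205,240),.078),"foot",onz(W,*g(217,200),.01))
for p,q in [((175,155),(275,185)),((175,155),(130,285)),((175,190),(240,205)),((240,205),(225,300))]:
    d=onz(W,*g(*q),.078)-onz(W,*g(*p),.078);print(np.linalg.norm(d),np.arctan2(d[1],d[0]))
E
```

```text
[0.6575 0.0361 0.062 ]
[ 0.6524 -0.0245  0.062 ]
[ 0.5866 -0.0184  0.062 ]
[0.5935 0.0441 0.062 ]
saddle [0.6225 0.0093 0.062 ] [np.float64(0.0645), np.float64(0.0608), np.float64(0.0661), np.float64(0.0629)]
slot [0.63429215 0.11842343 0.052     ] [ 0.60939932 -0.09740189  0.052     ] ang x/y 0.11533785219408907
0.615 [593. 127.] [601. 252.]
0.62 [592. 116.] [600. 242.]
0.625 [591. 106.] [599. 232.]
0.63 [590.  95.] [599. 222.]
0.635 [589.  85.] [598. 212.]
fork [ 0.4235956  -0.17077285  0.078     ] foot [ 0.42318103 -0.17081995  0.01      ]
0.022291551635095753 -1.9402717566666945
0.029940155197552994 2.7112874110082057
0.01431149954157317 -1.876789623544189
0.02103906736677763 2.8994248081782135
```

```bash
python3 - <<'E'
from h import *
moveto([.6235,.009,.0905],down(-1.671))
E
```

```text
t 2.0 turn [0.0023 0.0006 0.015 ] shift [-20.9  -9.  152.1] q [-0.13  0.45  1.55  0.    1.14  1.53]
```

Request:
apply_moves --pt "0.002 0 0.015 -21 -9 50 1" --pt "0.002 0 0.015 -21 -9 100 1" --pt "0.002 0 0.015 -21 -9 140 0.6" --pt "0.002 0 0.015 -21 -9 152 0.4" --pt "0.002 0 0.015 -21 -9 152 0.3" --force 10

```text
t: 2.5
tool_pos: [0.6227, 0.0082, 0.09]
tool_rot: [2.105, -2.33, -0.004]
contact_force: [0.7, 0.3, 0.5]
opening: 0.0763
```

```bash
python3 - <<'E'
from h import *
moveto([.6235,.009,.0905],down(-1.671))
f=env.grab_frame("wrist");cv2.imwrite("pics/w3.png",f[100:360,150:490,::-1])
E
```

```text
t 2.5 turn [ 0.0028  0.0006 -0.0012] shift [-0.9 -0.7 -0.5] q [-0.09  0.63  1.68  0.    0.83  1.58]
```

View pics/w3.png

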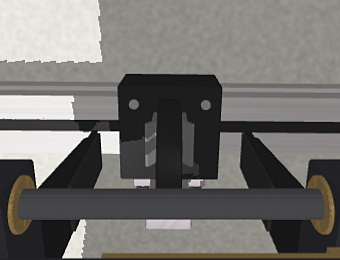

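The lens sits centred between the open fingers, with its column at about 168 between the tips at 100 and 243. Closing.

Request:
apply_moves --pt "0.002 0 0 -1 -1 0 0" --pt "0.002 0 0 -1 -1 0 0" --pt "0.002 0 0 -1 -1 0 0" --pt "0.002 0 0 -1 -1 0 0" --pt "0.002 0 0 -1 -1 0 0" --force 12

```text
t: 3.05
tool_pos: [0.625, 0.0092, 0.0922]
tool_rot: [-2.105, 2.329, -0.003]
contact_force: [0.1, -0.7, -1.2]
opening: 0.0326
```

Request:
apply_moves --pt "0 0 0 0 0 0 0" --pt "0 0 0 0 0 0 0" --pt "0 0 0 0 0 0 0" --pt "0 0 0 0 0 0 0" --pt "0 0 0 0 0 0 0"

```text
t: 3.55
tool_pos: [0.625, 0.0092, 0.0921]
tool_rot: [-2.105, 2.329, -0.003]
contact_force: [0.4, 0.3, 0.3]
opening: 0.0118
```

Request:
apply_moves --pt "0 0 0 0 0 -20 0" --pt "0 0 0 0 0 -70 0" --pt "0 0 0 0 0 -90 0" --pt "0 0 0 0 0 -90 0"

```text
t: 3.95
tool_pos: [0.6259, 0.0091, 0.1853]
tool_rot: [-2.102, 2.326, -0.009]
contact_force: [0.1, 0.3, -0.6]
opening: 0.0119
```

```bash
python3 - <<'E'
from h import *
moveto([.39,-.17,.15],down(-1.671))
print(T()[2]["opening"])
E
```

```text
t 3.95 turn [-0.0082  0.0007 -0.0008] shift [202.  216.9  33.4] q [-0.09  0.52  1.6   0.    1.02  1.58]
0.011868776651439919
```

Request:
apply_moves --pt "0 0 0 202 217 10 0" --pt "0 0 0 202 217 10 0" --pt "0 0 0 202 217 10 0" --pt "0 0 0 202 217 10 0" --pt "0 0 0 202 217 10 0"

```text
t: 4.45
tool_pos: [0.4238, -0.1428, 0.1737]
tool_rot: [-2.103, 2.326, -0.007]
contact_force: [0.3, -1.5, -0.9]
opening: 0.0119
```

```bash
python3 - <<'E'
from h import *
moveto([.39,-.17,.15],down(-1.671))
E
```

```text
t 4.45 turn [-0.0068  0.0011 -0.0003] shift [30.5 31.1 23.5] q [-0.48  0.29  2.03  0.    0.81  1.19]
```

Request:
apply_moves --pt "-0.007 0.001 0 30 31 23 0" --pt "-0.007 0.001 0 30 31 23 0" --pt "-0.007 0.001 0 30 31 23 0"

```text
t: 4.75
tool_pos: [0.3895, -0.1699, 0.1497]
tool_rot: [2.104, -2.332, -0.003]
contact_force: [0.2, -0.8, -0.2]
opening: 0.0117
```

```bash
python3 - <<'E'
from h import *
import pickle
print(T()[1])
P=env.camera_params("wrist");f=env.grab_frame("wrist")
pickle.dump((P,T()[:2]),open("w4.pkl","wb"));cv2.imwrite("pics/w4.png",f[:,:,::-1])
x,y=[int(v) for v in proj(P,[.4236,-.1708,.078])];print(x,y)
x0,y0=x-70,max(0,y-45);c=f[y0:y0+140,x0:x0+150,::-1]
c=(255*(c/255.)**.55).astype(np.uint8)
cv2.imwrite("pics/c4.png",cv2.resize(c,(600,560),interpolation=cv2.INTER_CUBIC));print(x0,y0)
E
```

```text
[ 0.38946713 -0.16986896  0.14972604]
318 165
248 120
```

View pics/c4.png

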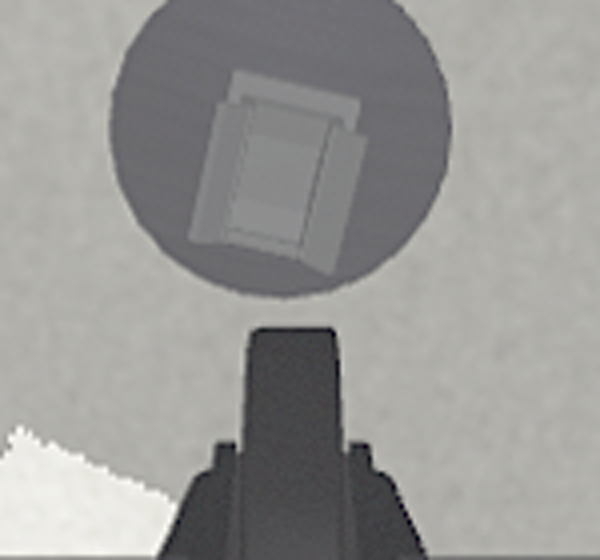

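The view is clear now. The cheeks run along (218,103)→(190,240) on the left and (367,137)→(333,272) on the right, so the gap lies across the picture. The lens rim's front edge is at row 328, columns 250–337. Computing the seat, its yaw and the lens offset in the hand.

```bash
python3 - <<'E'
from h import *
import pickle
P,(Rt,t)=pickle.load(open("w4.pkl","rb"));f=lambda X,Y:(248+(X+.5)/4-.5,120+(Y+.5)/4-.5)
c=[onz(P,*f(*p),.078) for p in [(218,103),(190,240),(333,272),(367,137)]]
m=np.mean(c,0);dx=(c[0]-c[1]+c[3]-c[2])/2
print("seat",m.round(4),"cheek len",[np.linalg.norm(c[0]-c[1]).round(4),np.linalg.norm(c[3]-c[2]).round(4)],"width",np.linalg.norm(c[0]-c[3]).round(4))
ang=[np.arctan2(*(a-b)[1::-1]) for a,b in((c[0],c[1]),(c[3],c[2]))];a0=np.arctan2(dx[1],dx[0])
e=[np.arctan2(*(a-b)[1::-1]) for a,b in((c[0],c[3]),(c[1],c[2]))]
pl=[onz(P,*f(*p),.066) for p in[(235,72),(360,100)]];d=pl[1]-pl[0]
print("cheek ang",ang,a0,"perp edges-90",np.array(e)-np.pi/2,"plate",np.arctan2(d[1],d[0]))
# foot centre: ellipse left/right/bottom extents
print("foot c",onz(P,*f(280,127),.01))
th=np.linspace(0,2*np.pi,400)
for dy in (-.006,-.004,-.002,0,.002,.004):
  q=[]
  for dz in(-.0034,):
    for w in(-.006,.006):
      q+=[proj(P,t+Rt@[w,dy+.03*np.cos(a),dz+.03*np.sin(a)]) for a in th]
  q=np.array(q);k=q[:,1].argmin();print(dy,"min row",q[:,1].min().round(1),"obs 201.6; cols near",q[np.abs(q[:,1]-q[k,1])<3][:,0].min().round(1),q[np.abs(q[:,1]-q[k,1])<3][:,0].max().round(1),"obs 310-332")
E
```

```text
seat [ 0.4228 -0.1696  0.078 ] cheek len [np.float64(0.0256), np.float64(0.0257)] width 0.0274
cheek ang [np.float64(-0.3200189877306094), np.float64(-0.3346673847054693)] -0.3273510802966826 perp edges-90 [-0.32661074 -0.32864927] plate -1.891949806104345
foot c [ 0.42461201 -0.16964633  0.01      ]
-0.006 min row 185.2 obs 201.6; cols near 309.4 333.3 obs 310-332
-0.004 min row 188.9 obs 201.6; cols near 309.5 333.3 obs 310-332
-0.002 min row 192.5 obs 201.6; cols near 309.5 333.2 obs 310-332
0 min row 196.1 obs 201.6; cols near 309.6 333.2 obs 310-332
0.002 min row 199.7 obs 201.6; cols near 309.7 333.1 obs 310-332
0.004 min row 203.2 obs 201.6; cols near 309.7 333.1 obs 310-332
```

Cheek lengths of 25.6 mm match the 26 mm given. Seat is (0.423,−0.170), stand x is at −0.327 rad, and the lens sits 3 mm towards tool +y from the TCP.

```bash
python3 - <<'E'
from h import *
moveto([.4258,-.1707,.130],down(-1.898))
E
```

```text
t 4.8 turn [0.0006 0.0004 0.2259] shift [ -2.4 -35.3  20.1] q [-0.57  0.31  2.1   0.    0.73  1.11]
```

Request:
apply_moves --pt "0.0 0.0 0.226 -2.4 -35.3 0 0" --pt "0 0 0.226 -2.4 -35.3 10 0" --pt "0 0 0.226 -2.4 -35.3 20 0" --pt "0 0 0.226 -2.4 -35.3 20 0"

```text
t: 5.2
tool_pos: [0.4255, -0.1696, 0.129]
tool_rot: [1.834, -2.549, -0.005]
contact_force: [0.5, -0.3, -0.9]
opening: 0.0117
```

```bash
python3 - <<'E'
from h import *
moveto([.4258,-.1707,.087],down(-1.898))
P=env.camera_params("wrist");f=env.grab_frame("wrist")
x,y=[int(v) for v in proj(P,[.4236,-.1708,.078])];x0,y0=x-80,y-90
c=f[y0:y0+140,x0:x0+160,::-1];c=(255*(c/255.)**.55).astype(np.uint8)
cv2.imwrite("pics/c5.png",cv2.resize(c,(640,560),interpolation=cv2.INTER_CUBIC));print(x0,y0)
s=np.array([.423,-.1697,0]);u=np.array([np.cos(.327),-np.sin(.327),0]);v=np.array([-u[1],u[0],0])
for a,b in((-.013,-.0072),(.013,-.0072),(.013,.0072),(-.013,.0072)):
    q=proj(P,s+a*u+b*v+[0,0,.078]);print(a,b,((q-[x0,y0])*4).round())
E
```

```text
t 5.2 turn [0.0031 0.0009 0.0038] shift [ 1.  -0.7 42. ] q [-0.52  0.38  2.05  0.    0.71  1.37]
244 131
-0.013 -0.0072 [357. 435.]
0.013 -0.0072 [360. 294.]
0.013 0.0072 [276. 294.]
-0.013 0.0072 [276. 434.]
```

View pics/c5.png

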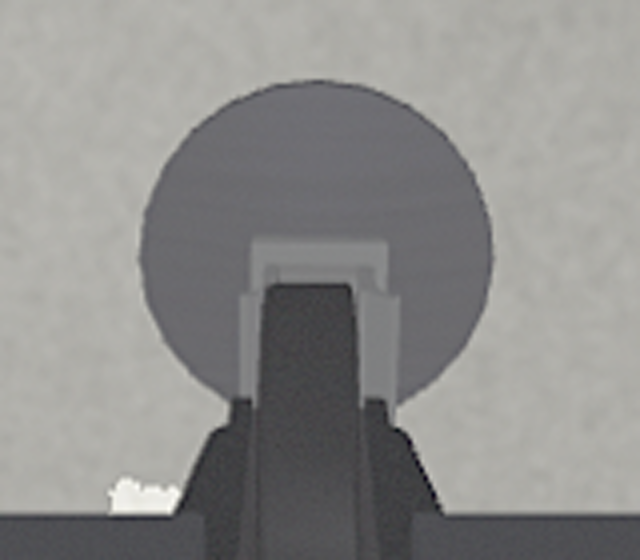

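The lens lines up square with the fork. Fork outer columns 240–400 centre at 320 and the tool axis is at 306, so the hand needs about 1.5 mm along +x. Descending.

Request:
apply_moves --pt "0.003 0.001 0.004 1.5 -0.5 0 0" --pt "0.003 0.001 0.004 1.5 -0.5 12 0" --pt "0.003 0.001 0.004 1.5 -0.5 22 0" --pt "0.003 0.001 0.004 1.5 -0.5 32 0" --pt "0.003 0.001 0.004 1.5 -0.5 37 0"

```text
t: 5.75
tool_pos: [0.4252, -0.1714, 0.0918]
tool_rot: [1.829, -2.554, -0.0]
contact_force: [0.6, 0.2, -0.4]
opening: 0.0119
```

Request:
apply_moves --pt "0 0 0 0 0 2 0" --pt "0 0 0 0 0 4 0" --pt "0 0 0 0 0 5 0" --pt "0 0 0 0 0 5 0"

```text
t: 6.15
tool_pos: [0.4253, -0.1714, 0.0868]
tool_rot: [1.829, -2.554, -0.0]
contact_force: [-0.4, 0.4, 0.2]
opening: 0.0119
```

```bash
python3 - <<'E'
from h import *
moveto([.4258,-.1707,.0861],down(-1.898)); print(T()[2]["contact_force"])
E
```

```text
t 6.15 turn [ 0.0001 -0.0001 -0.0006] shift [-0.8 -0.3  0.7] q [-0.53  0.46  2.09 -0.    0.6   1.37]
[-0.44597444  0.42386135  0.18241465]
```

Request:
apply_moves --pt "0 0 0 0 0 0.5 0" --pt "0 0 0 0 0 0.5 0.1" --pt "0 0 0 0 0 0.5 0.4" --pt "0 0 0 0 0 0.5 0.6" --pt "0 0 0 0 0 0.5 0.6"

```text
t: 6.65
tool_pos: [0.4253, -0.1714, 0.0864]
tool_rot: [1.829, -2.554, 0.0]
contact_force: [0.8, -0.7, 0.1]
opening: 0.0306
```

Request:
apply_moves --pt "0 0 0 0 0 0 0.6" --pt "0 0 0 0 0 0 0.6" --pt "0 0 0 0 0 -20 0.6" --pt "0 0 0 0 0 -60 0.6" --pt "0 0 0 0 0 -100 0.6"

```text
t: 7.15
tool_pos: [0.4249, -0.1712, 0.1873]
tool_rot: [1.829, -2.553, -0.002]
contact_force: [-0.1, 0.4, -0.3]
opening: 0.0569
```

```bash
python3 - <<'E'
from h import *
P=env.camera_params("wrist");f=env.grab_frame("wrist")
x,y=[int(v) for v in proj(P,[.423,-.17,.0895])]
W=f[y-70:y+80,x-75:x+75,::-1];x0,y0=x-75,y-70
s=env.grab_frame("scene");S=env.camera_params("scene")
u,v=[int(a) for a in proj(S,[.423,-.17,.08])]
A=cv2.resize(W,(400,400),interpolation=2);A=(255*(A/255.)**.6).astype(np.uint8)
B=cv2.resize(s[v-40:v+60,u-40:u+60,::-1],(400,400),interpolation=2)
cv2.imwrite("pics/c6.png",np.hstack([A,B]));print(x0,y0)
for z in(.1195,.0895):print(z,((proj(P,[.423,-.1697,z])-[x0,y0])*400/150).round())
for a in(-.03,.03):print(((proj(P,[.423+a*.947,-.1697-a*.322,.0895])-[x0,y0])*400/150).round())
moveto([.54,-.05,.2],down(-.10));moveto([.5815,.0135,.15],down(-.10))
E
```

```text
246 132
0.1195 [200. 220.]
0.0895 [200. 189.]
[200. 279.]
[200.  94.]
t 7.25 turn [-0.0038 -0.0079 -1.7984] shift [-152.1  -67.8   -9.2] q [-0.53  0.29  1.98 -0.    0.87  1.37]
t 7.25 turn [-0.0038 -0.0079 -1.7984] shift [-225.7  -86.3   40.8] q [-0.53  0.29  1.98 -0.    0.87  1.37]
```

View pics/c6.png

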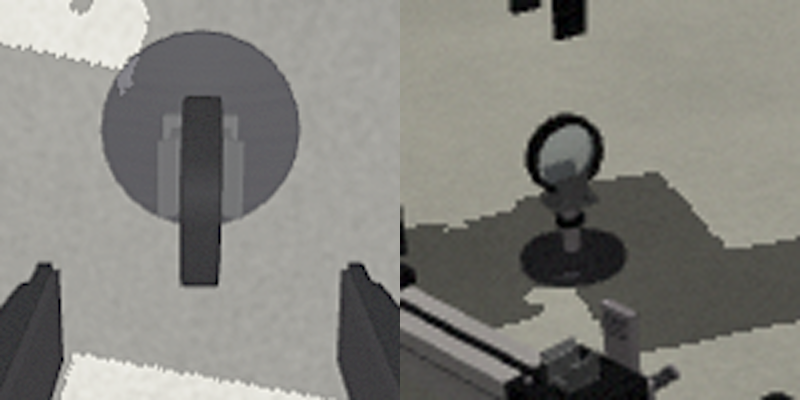

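The lens stands upright in the stand's fork: left panel, rim at rows 97–287, column 200, as predicted; right panel, disc at (565,155) on the stand. Now to the latch, with the jaws turned across the plate.

Request:
apply_moves --pt "0 0 -0.15 -226 -86 5 0.22" --pt "0 0 -0.3 -226 -86 5 0.22" --pt "0 0 -0.45 -226 -86 5 0.22" --pt "0 0 -0.6 -226 -86 5 0.22" --pt "0 0 -0.75 -226 -86 5 0.22"

```text
t: 7.75
tool_pos: [0.5821, 0.0163, 0.1849]
tool_rot: [-2.643, 1.698, -0.011]
contact_force: [0.2, -0.9, -0.4]
opening: 0.0237
```

Request:
apply_moves --pt "0 0 -0.15 0 0 0 0.22" --pt "0 0 -0.3 0 0 0 0.22" --pt "0 0 -0.45 0 0 0 0.22" --pt "0 0 -0.6 0 0 0 0.22" --pt "0 0 -0.75 0 0 0 0.22"

```text
t: 8.25
tool_pos: [0.5819, 0.0164, 0.1839]
tool_rot: [3.079, -0.612, 0.009]
contact_force: [0.0, -0.2, -0.5]
opening: 0.0208
```

```bash
python3 - <<'E'
from h import *
print(T()[2]["opening"]);moveto([.5815,.0135,.17],down(-.10))
E
```

```text
0.02082021593300311
t 8.25 turn [ 0.0024 -0.0057 -0.2925] shift [ 0.7  2.8 14. ] q [-0.08  0.46  1.71 -0.    0.97  0.31]
```

Request:
apply_moves --pt "0.002 -0.006 -0.15 0.7 2.8 0 0.22" --pt "0.002 -0.006 -0.292 0.7 2.8 10 0.22" --pt "0.002 -0.006 -0.292 0.7 2.8 14 0.22"

```text
t: 8.55
tool_pos: [0.581, 0.0134, 0.1685]
tool_rot: [3.137, -0.154, -0.003]
contact_force: [-0.9, 0.4, -0.3]
opening: 0.0207
```

```bash
python3 - <<'E'
from h import *
import pickle
P=env.camera_params("wrist");f=env.grab_frame("wrist");pickle.dump((P,T()[:2]),open("w7.pkl","wb"))
x,y=[int(v) for v in proj(P,[.5815,.0135,.095])];print(x,y,T()[1])
x0,y0=x-80,y-90;c=f[y0:y0+160,x0:x0+200,::-1];c=(255*(c/255.)**.6).astype(np.uint8)
cv2.imwrite("pics/c7.png",cv2.resize(c,(750,600),interpolation=cv2.INTER_CUBIC));print(x0,y0)
E
```

```text
320 210 [0.5808916  0.01346439 0.16822316]
240 120
```

View pics/c7.png

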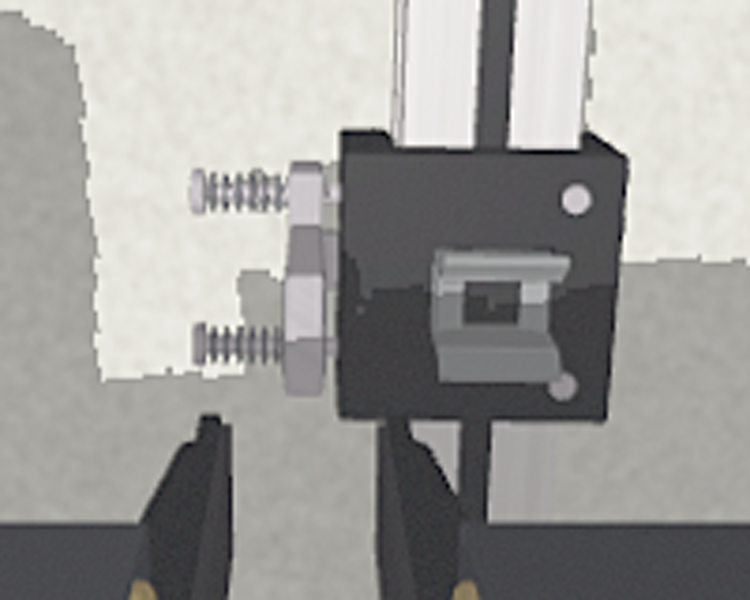

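The latch plate's top is at crop columns 286–322, rows about 275–393. The spring pins are to its left at rows 190 and 343, the saddle's top face spans (342,152) to (607,420), and the fork is now empty. The two fingers at (215,420) and (390,420) straddle the plate's column.

```bash
python3 - <<'E'
from h import *
import pickle
P,(Rt,t)=pickle.load(open("w7.pkl","rb"));f=lambda X,Y:(240+(X+.5)/3.75-.5,120+(Y+.5)/3.75-.5)
for n,x,y,z in [("plateTL",287,275,.097),("plateTR",322,275,.097),("plateBL",285,367,.097),("plateBR",324,367,.097),("BL2",285,393,.097),("BR2",322,393,.097),("sTL",342,152,.062),("sTR",628,157,.062),("sBR",607,420,.062),("sBL",340,415,.062)]:
    X=onz(P,*f(x,y),z);print(n,X.round(4),"tool mm",(Rt.T@(X-t)*1000).round(1))
# prediction of plate corners
for s in (np.array([.6225,.0093,0]),):
  u=np.array([.995,-.1,0]);v=np.array([.1,.995,0])
  for a,b in((-.046,.013),(-.038,.013),(-.046,-.013),(-.038,-.013)):
    q=proj(P,s+a*u+b*v+[0,0,.097]);print(a,b,((q-[240,120])*3.75).round())
E
```

```text
plateTL [0.5793 0.0278 0.097 ] tool mm [ -2.8 -14.1  71.2]
plateTR [0.5862 0.0271 0.097 ] tool mm [  4.1 -14.1  71.2]
plateBL [0.577  0.0087 0.097 ] tool mm [-3.2  5.1 71.2]
plateBR [0.5848 0.0079 0.097 ] tool mm [ 4.7  5.1 71.2]
BL2 [0.5764 0.0031 0.097 ] tool mm [-3.2 10.7 71.2]
BR2 [0.5839 0.0024 0.097 ] tool mm [ 4.3 10.7 71.2]
sTL [0.5928 0.0453 0.062 ] tool mm [  8.8 -32.9 106.2]
sTR [0.6555 0.038  0.062 ] tool mm [ 72.  -32.2 106. ]
sBR [ 0.6489 -0.0237  0.062 ] tool mm [ 71.8  29.9 106. ]
sBL [ 0.5868 -0.0163  0.062 ] tool mm [  9.2  29.  106.2]
-0.046 0.013 [280. 279.]
-0.038 0.013 [320. 279.]
-0.046 -0.013 [280. 402.]
-0.038 -0.013 [319. 402.]
```

Request:
apply_moves --pt "0.002 0 0 0.5 -1.7 40 0.22" --pt "0.002 0 0 0.5 -1.7 75 0.22" --pt "0.002 0 0 0.5 -1.7 95 0.22" --pt "0.002 0 0 0.5 -1.7 101 0.22" --pt "0.002 0 0 0.5 -1.7 101 0.22"

```text
t: 9.1
tool_pos: [0.5812, 0.0152, 0.0668]
tool_rot: [-3.135, 0.167, 0.006]
contact_force: [-0.2, -0.5, 0.4]
opening: 0.0205
```

```bash
python3 - <<'E'
from h import *
P=env.camera_params("wrist");f=env.grab_frame("wrist")
moveto([.5815,.0150,.067],down(-.10));print(T()[2]["contact_force"])
x,y=[int(v) for v in proj(P,[.5815,.0135,.095])]
c=f[y-110:y+90,x-110:x+140,::-1];c=(255*(c/255.)**.6).astype(np.uint8)
cv2.imwrite("pics/c8.png",cv2.resize(c,(750,600),interpolation=cv2.INTER_CUBIC))
E
```

```text
t 9.15 turn [-0.0016  0.0023 -0.0056] shift [-0.1  0.1  0.7] q [-0.09  0.62  1.8   0.    0.73  0.02]
[-0.22349073 -0.64525253  0.74282611]
```

View pics/c8.png

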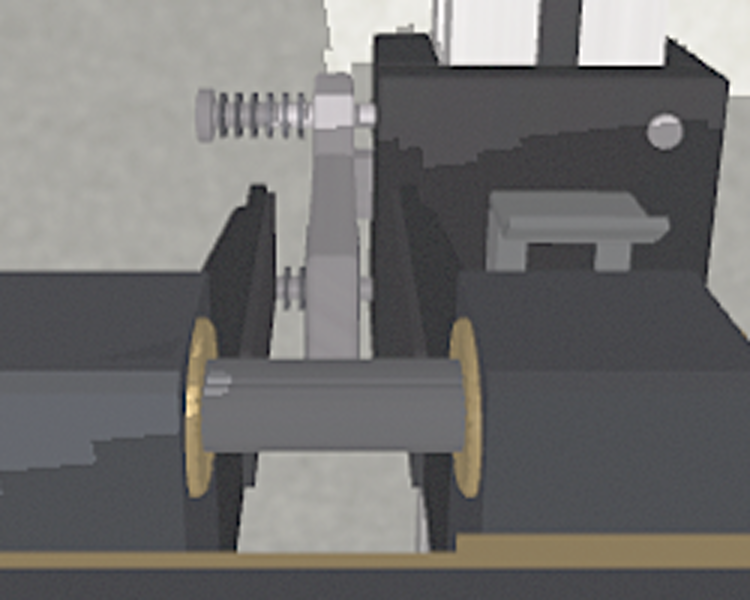

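The plate (columns 305–358) stands between the two pads (inner faces about 272 and 376), about 1 mm to the +x side, and nothing touches. Closing on it.

Request:
apply_moves --pt "0 0 0 1 0 0 0.15" --pt "0 0 0 1 0 0 0" --pt "0 0 0 1 0 0 0" --pt "0 0 0 1 0 0 0" --pt "0 0 0 1 0 0 0" --force 45

```text
t: 9.65
tool_pos: [0.5827, 0.015, 0.0688]
tool_rot: [-3.135, 0.167, 0.002]
contact_force: [-3.3, 0.5, 6.4]
opening: 0.0074
```

Request:
apply_moves --pt "0 0 0 -3 0 0 0" --pt "0 0 0 -6 0 0 0" --pt "0 0 0 -9 0 0 0" --pt "0 0 0 -12 0 0 0" --pt "0 0 0 -12 0 0 0"

```text
t: 10.15
tool_pos: [0.571, 0.0163, 0.0691]
tool_rot: [-3.135, 0.167, -0.0]
contact_force: [4.9, -0.0, -0.5]
opening: 0.008
```

The spring force of 4.9 N puts the latch at about 9.6 mm, clear of the slot. Pulling 1 mm more, then lifting.

Request:
apply_moves --pt "0 0 0 -1 0 0 0" --pt "0 0 0 -1 0 -5 0" --pt "0 0 0 -1 0 -12 0" --pt "0 0 0 -1 0 -20 0" --pt "0 0 0 -1 0 -28 0"

```text
t: 10.65
tool_pos: [0.5701, 0.0163, 0.0979]
tool_rot: [-3.135, 0.167, -0.0]
contact_force: [2.1, -0.4, -1.9]
opening: 0.0078
```

Request:
apply_moves --pt "0 0 0 0 0 -10 0" --pt "0 0 0 0 0 -25 0" --pt "0 0 0 0 0 -45 0" --pt "0 0 0 0 0 -65 0" --pt "0 0 0 0 0 -80 0"

```text
t: 11.15
tool_pos: [0.5692, 0.0163, 0.1796]
tool_rot: [-3.136, 0.166, 0.001]
contact_force: [-0.1, -0.3, -2.2]
opening: 0.008
```

```bash
python3 - <<'E'
from h import *
o=T()[2];print(o["t"],o["tool_pos"],o["contact_force"],o["torque"],o["opening"])
s=env.grab_frame("scene")[:,:,::-1];f=env.grab_frame("wrist")[:,:,::-1]
A=cv2.resize(s[90:260,180:380],(470,400),interpolation=2);B=cv2.resize(f[60:330,210:430],(326,400),interpolation=2)
cv2.imwrite("pics/c9.png",(255*(np.hstack([A,B])/255.)**.7).astype(np.uint8))
E
```

```text
11.15 [0.56923855 0.01630909 0.17963754] [-0.1196117  -0.28421501 -2.22127329] [-0.00807925 -0.0181748  -0.01560832] 0.008003640382173296
```

View pics/c9.png

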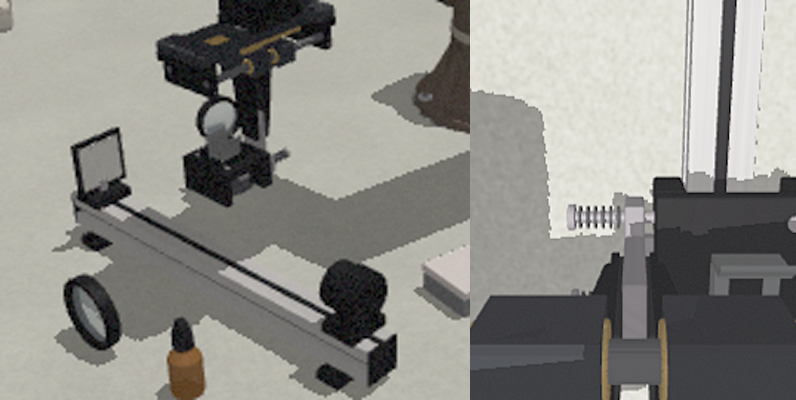

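The rider hangs level from the plate about 11 cm above the rail (left panel). The lens behind it at (217,120) is the one in the stand, lined up by perspective. I'll settle, check for slip and the lens, and hand in.

Request:
apply_moves --pt "0 0 0 0 0 0 0" --pt "0 0 0 0 0 0 0" --pt "0 0 0 0 0 0 0" --pt "0 0 0 0 0 0 0" --pt "0 0 0 0 0 0 0"

```text
t: 11.75
tool_pos: [0.5699, 0.0162, 0.1798]
tool_rot: [-3.136, 0.166, -0.002]
contact_force: [0.1, -0.2, -2.9]
opening: 0.0077
```

```bash
python3 - <<'E'
from h import *
o=T()[2];print(o["t"],o["tool_pos"],o["contact_force"],o["opening"],abs(o["qvel"]).max())
t=env.grab_frame("top")[:,:,::-1];f=env.grab_frame("wrist")[:,:,::-1]
A=cv2.resize(t[140:310,260:480],(466,360),interpolation=2);B=cv2.resize(f[60:330,210:430],(293,360),interpolation=2)
cv2.imwrite("pics/c10.png",np.hstack([A,B]))
E
```

```text
11.75 [0.56992136 0.01624729 0.17977013] [ 0.06988593 -0.24659477 -2.86638669] 0.007662861514688615 0.0028397364207037898
```

The viewer's picture limit is reached. By the numbers, the rider's weight of about 2.9 N is held steadily, the plate is in the grip and the arm is still. Handing in.

```bash
python3 -c "
from rig import env
print(env.job_done())"
```

```text
the job is handed in; nothing more can be done
None
```

I handed the job in at about 11.8 s of the 58 s allowed, with the lens in the stand and the rider held above the rail; no verdict was given.

- **Lens:** I took the small lens from the rider's fork, lowered it into the stand's fork and let go. The close view afterwards showed it upright and centred on the seat where I expected it.
- **Rider:** I gripped the latch plate, pulled it about 11.7 mm towards the robot and lifted the rider off the rail. The spring force of 4.9 N put the latch at roughly 9.6 mm, clear of the slot; I then pulled 1 mm more.
- **Final state:** The fingers hold the rider with its underside about 11 cm above the rail, worked out from the tool's rise. The picture just after the lift showed it level. The last reading gave about 2.9 N of weight, the plate still in the grip and the arm at rest.

I could not view the last overhead picture because the viewer's limit was reached. So there was no second check for slip, and I did not measure the bystanders again. The moves stayed well clear of the slide box and both bottles, and no unexpected contact force showed.

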